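Sort two slide gauges by plunger position

ROBOT

A 7-joint arm with a two-finger parallel gripper is mounted at the origin on the work surface. World frame = base frame: x ahead of the robot, y to its left, z up, the work surface at z = 0. Lengths are in mm, angles in rad, forces in N, time in s.
With the tool pointing down it reaches from about 350 to 900 mm from the base axis. Payload 8.1 kg.
Tool frame: the origin (TCP) lies on the centre line of the jaws, within the pads' length; the fingertips stand bot.tcp_to_tips ahead of it and the grasp point (between the pads) lies 8 mm behind it (bot.tcp_to_tips is the distance from the TCP to the fingertips, in mm); z points along the fingers, y is the direction in which the jaws open and shut (so a half turn about z gives the same grasp; the last joint's range is limited). The gripper opens to 92 mm and grips with 3 to 60 N. Pads are 19 mm wide; open, the fingers measure 130 mm over their backs; the gripper's body (75 mm by 190 mm) begins 47 mm behind the grasp point.
Start: joints at [1.205, 0.434, 0.025, 1.573, -0.012, 1.134, -0.075], TCP at [162.341, -603.561, 237.742] pointing down, gripper open.
Joint ranges: [-2.62, 2.62], [-0.44, 2.09], [-1.27, 1.32], [0.08, 2.57], [-1.32, 4.46], [0.12, 2], [-2.74, 2.74]. Speed limits (rad/s): [2.22, 2.22, 3.01, 3.01, 3.14, 3.14, 3.14].

INTERFACE

Orientations are given as a unit quaternion [w, x, y, z].
In Python, from bench import bot gives the robot as it stands.
- The arm moves only by the shell command python3 -m pendant 'ROWS'. ROWS is JSON, a list of rows, each an object with "hand": the finger opening in cm, from 0 to 9.18; "dp": the shift along the tool's x, y, z in cm, a list of three; "roll": the turn about the tool's z in degrees. In form: [{"hand": hand, "dp": [tx, ty, tz], "roll": roll}, ...]. A call has 1 to 8 rows; each row shifts and turns the commanded pose from where the row before left it, along the tool's axes as they then stand; what a row does not reach is not made up. A row lasts 1/12 s, in which the tool goes at most 41.7 mm and 7.16 degrees, less where a joint would pass 70% of its speed; a pose out of reach is approached as far as the arm can. A call is refused whole if a number of a shift passes 4.17 or a number of a turn 7.16, either way. A call with a gripper value outside its range is refused whole. The fingers move at their own pace and stop on an object; the grip force is fixed at half the most. Time passes only in rows, so rows that do not move let the fingers close. It gives the time, the measured TCP pose, the force and the opening at its end, in the units of the state.
- bot.get_obs(): the state, without advancing time (a new reading comes with each control period).
- bot.snapshot(name): name is "scene" or "side" or "wrist"; returns a dict with "image" (400x640x3 uint8, red, green, blue), "vfov" (degrees; the focal length in pixels is half the picture's height over the tangent of half this angle, whatever the lens; pixels are square), "cx", "cy" (the principal point, pixels), "k1" (the pictures are not rectified: a ray, as slopes to the right and down, at radius r is drawn at 1 + k1 r^2 times it, then the intrinsics apply), "view" (4x4, takes a point from world to camera coordinates). Camera axes: x right, y down, z forward; pixel columns grow to the right and rows downward; lengths in mm; the calibration is good to about 2 mm. A picture is of the moment at which its call begins. There is no depth.
- bot.hand_in(): hands the job in, once; it reports no verdict.
The state is a dict: "time_s": time; "q": joint angles; "joint_velocities": joint speeds; "joint_efforts": joint torques, N m; "tool_pos": TCP position; "tool_rot": TCP orientation; "contact_force": force on the tool from outside, world axes, zero at the start; "torque": the same for the moment, N m; "finger_gap": finger opening in mm.
Only numpy, scipy, OpenCV 4.12 (cv2) and the standard library are available. Lean on these libraries where they do the work, as an engineer would, in place of code of your own. Each camera call takes 0.05 s, during which the arm holds its last target. There are 200 camera calls.

TASK

Two steel slide gauges lie on the milling bench among other parts: one has its plunger pulled out, the other has it pushed home. Lay the gauge with the pulled-out plunger in the wide compartment of the wooden tray and the one with the pushed-in plunger in the narrow compartment, both flat on the tray floor and the same way up as they lie now. Set them down gently rather than dropping them, and leave the pulled-out plunger out, because its reading has not been noted yet.

Things in the scene. Friction and masses are not known exactly. Their poses are not given: they have to be found in the camera images.
- gauge_out: Slide gauge, plunger pulled out. Steel block 70 x 24 x 30 mm high, about 0.25 kg, black scale strip on top, foot plate 6 x 40 x 30 mm on its -x end. 8 mm round plunger rod with dark 18 mm knob leaves the +x end 22 mm above the underside. 34 to 44 mm of bare rod before the 8 mm thick knob: spans x = -41 to 77-87 mm. Origin: centre of the block's underside; x towards the knob, z up. Lies loose, knob away from the robot.
- gauge_in: Slide gauge, plunger pushed in. Steel block 70 x 24 x 30 mm high, about 0.25 kg, black scale strip on top, foot plate 6 x 40 x 30 mm on its -x end. 8 mm round plunger rod with dark 18 mm knob leaves the +x end 22 mm above the underside. 4 to 6 mm of bare rod before the 8 mm thick knob: spans x = -41 to 49 mm. Origin: centre of the block's underside; x towards the knob, z up. Lies loose, knob away from the robot.
- plunger_out (a joint): How far the plunger of gauge_out is pulled out, in m: 0 = pushed home, 0.042 = its stop; starts at 0.030 to 0.040. It is held by friction: about 4 N along the rod moves it.
- tray: Fixed low wooden tray, 182 (x) by 268 (y) mm; floor 6 mm thick, walls 6 mm thick with tops 18 mm above the bench. A wall along x divides it: wide compartment on the +y side (inside 170 x 150 mm, centre at y = +53 mm), narrow one on the -y side (170 x 100 mm, centre at y = -78 mm). Origin: centre of the underside, at bench level; z up.
Mind the look-alikes: they are no part of the job. What is shaped like the gauge_in but purple is not meant.

How it is judged (in metres and radians):
At the end, for the whole second after the job is handed in: Pulled-out gauge in the wide compartment, the other in the narrow one: origins between its walls (within 75 mm of the middle along x), less than 12 mm above the bench (floor at 6 mm), upright within 10 degrees, at rest; the pulled-out plunger still out by more than 20 mm (x of gauge_out in the frame of tray between -0.075 and 0.075 m and y of gauge_out in the frame of tray between -0.022 and 0.128 m and z of each of gauge_out, gauge_in in the frame of tray below 0.012 m and angle between each of gauge_out, gauge_in's own z axis and vertical below 0.17 rad and linear speed of each of gauge_out, gauge_in below 0.02 m/s and x of gauge_in in the frame of tray between -0.075 and 0.075 m and y of gauge_in in the frame of tray between -0.128 and -0.028 m and value of joint plunger_out above 0.02 m); the robot touches nothing.
It fails at once if the pulled-out plunger is pushed in to less than 20 mm (value of joint plunger_out below 0.02 m).
It fails at once if a gauge is dropped (falls untouched by the fingers faster than 0.75 m/s, about 30 mm of free fall) ((linear speed of gauge_out above 0.75 m/s and contact force between gauge_out and the fingers below 0.1 N) or (linear speed of gauge_in above 0.75 m/s and contact force between gauge_in and the fingers below 0.1 N)).
It also fails if it takes over 58 s, if anything falls off the work surface, if the arm or the gripper's body presses on something with over 40 N, if the wrist force passes 120 N, or if a joint passes its speed limit or range.

## Working session

There is one attempt and no reset: what is moved stays moved. The work goes in short steps, Python scripts to look and compute and a shell command to move; the robot and the scene stay as the last step left them, time stands still between calls to the robot, and variables do not carry over. Pictures are saved under pics/ and viewed, about 8 in all and at most 12, crops included, and the job is handed in when it is done.

```bash
mkdir -p pics; ls; python3 - <<'E'
from bench import bot
import cv2
o=bot.get_obs();print({k:o[k] for k in("time_s","tool_pos","tool_rot","finger_gap")},bot.tcp_to_tips)
for n in("scene","side","wrist"):
    s=bot.snapshot(n);cv2.imwrite(f"pics/{n}0.png",s["image"][:,:,::-1])
    print(n,s["vfov"],s["cx"],s["cy"],s["k1"],s["view"])
E
```

```text
pics
{'time_s': 0.0, 'tool_pos': array([ 162.16851551, -603.07185198,  236.95621186]), 'tool_rot': array([-7.71954920e-04,  9.91382827e-01,  1.30994130e-01, -1.81858164e-04]), 'finger_gap': 91.9007895863294} 11.0
scene 50.14098889322365 322.90837216832 197.97445279739608 -0.0648564132910213 [[ 6.02003129e-01  7.98487609e-01  3.12581445e-03 -2.75103145e+02]
 [ 6.67302393e-01 -5.00941196e-01 -5.51149194e-01 -3.59337872e+02]
 [-4.38519953e-01  3.33879402e-01 -8.34400860e-01  1.15037642e+03]
 [ 0.00000000e+00  0.00000000e+00  0.00000000e+00  1.00000000e+00]]
side 52.198844049071596 321.69985008621654 194.8978607873012 -0.029875291787466514 [[-9.68203119e-01 -2.50094571e-01  5.95197596e-03  5.04566087e+02]
 [-1.30952556e-01  4.86403880e-01 -8.63864974e-01  1.42822785e+02]
 [ 2.13152876e-01 -8.37176189e-01 -5.03688277e-01  8.68684675e+02]
 [ 0.00000000e+00  0.00000000e+00  0.00000000e+00  1.00000000e+00]]
wrist 63.955392811171656 325.60768838587813 201.61499510673974 -0.0049979701720273126 [[ 2.60102384e-01 -9.65580749e-01 -7.52603914e-04 -6.24865289e+02]
 [-9.17932611e-01 -2.47508885e-01  3.10063014e-01 -3.93028453e+01]
 [-2.99577154e-01 -7.99572893e-02 -9.50715710e-01  3.91612927e+02]
 [ 0.00000000e+00  0.00000000e+00  0.00000000e+00  1.00000000e+00]]
```

View pics/scene0.png

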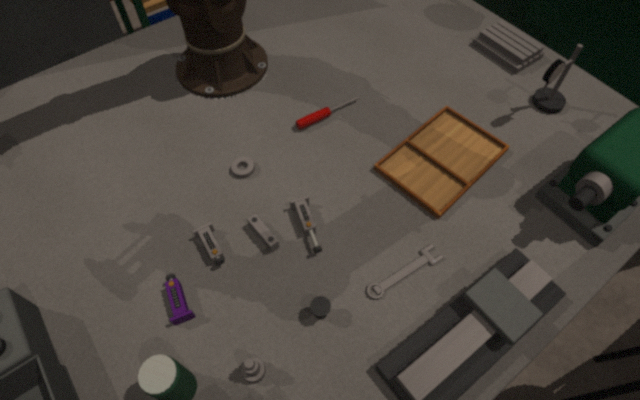

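View pics/side0.png

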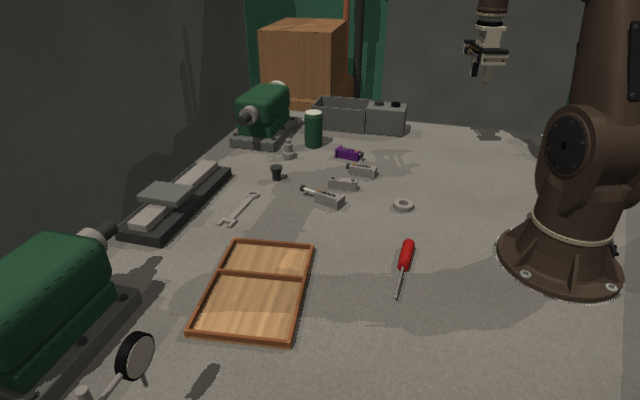

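The scene view shows a gauge with its rod out at about (306,225), a grey block at (262,232), a short gauge at (208,243) and the purple look-alike at (178,298). The tray is around (442,160). I'll zoom in on these.

```bash
cat > h.py <<'E'
from bench import bot
import cv2,numpy as np
def cam(n):
    s=bot.snapshot(n);s["f"]=200/np.tan(np.radians(s["vfov"]/2));s["V"]=np.array(s["view"]);return s
def px(s,P):
    p=np.c_[np.atleast_2d(P),np.ones(len(np.atleast_2d(P)))]@s["V"].T
    a=p[:,:2]/p[:,2:3];a=a*(1+s["k1"]*(a**2).sum(1,keepdims=True))
    return a*s["f"]+[s["cx"],s["cy"]]
def gnd(s,uv,z):
    d=(np.atleast_2d(uv)-[s["cx"],s["cy"]])/s["f"];a=d.copy()
    for _ in range(20): a=d/(1+s["k1"]*(a**2).sum(1,keepdims=True))
    R=s["V"][:3,:3];c=-R.T@s["V"][:3,3];r=np.c_[a,np.ones(len(a))]@R
    return c+r*((z-c[2])/r[:,2])[:,None]
def crop(s,x0,y0,x1,y1,k,gamma=0.6):
    i=s["image"][y0:y1,x0:x1,::-1]/255.
    return cv2.resize((255*i**gamma).astype('uint8'),None,fx=k,fy=k,interpolation=cv2.INTER_CUBIC)
E
python3 - <<'E'
from h import *
s=cam("scene");t=cam("side")
a=crop(s,180,180,340,280,5)
cv2.imwrite("pics/c1.png",a)
b=crop(t,290,140,390,215,8);cv2.imwrite("pics/c2.png",b)
# tray corners outer tops, z=18
print("scene",gnd(s,[(447,109),(508,148),(439,214),(375,167)],18).round(0))
print("side",gnd(t,[(234,240),(314,243),(291,344),(188,333)],18).round(0))
E
```

```text
scene [[492. 354.  18.]
 [664. 377.  18.]
 [693. 120.  18.]
 [522.  94.  18.]]
side [[688. 128.  18.]
 [515.  93.  18.]
 [479. 363.  18.]
 [651. 386.  18.]]
```

View pics/c1.png

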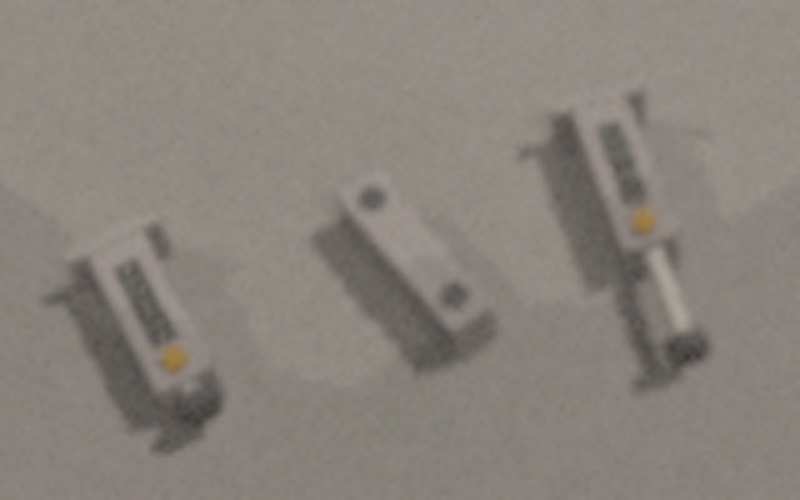

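View pics/c2.png

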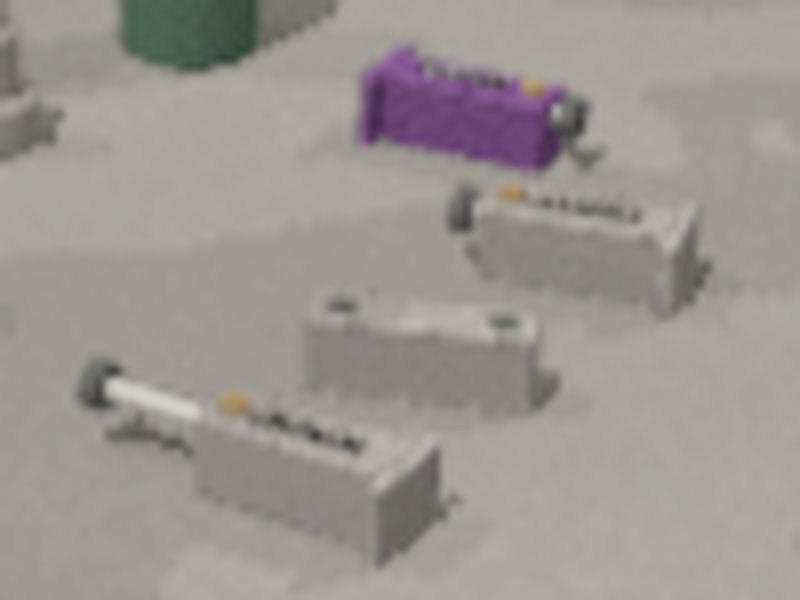

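The left gauge (orange dot, knob tight) is gauge_in, and the right one with bare rod is gauge_out. The middle block is a distractor. Next I compute their poses from points on the top faces.

```bash
python3 - <<'E'
from h import *
s=cam("scene");t=cam("side")
S=lambda *p:[(180+x/5,180+y/5) for x,y in p]
T=lambda *p:[(290+x/8,140+y/8) for x,y in p]
print("tip side of knob and foot mids, block end mids, z=30")
for n,a,b in(("out",S((598,102),(650,243)),T((406,464),(213,408))),("in",S((113,238),(185,382)),T((680,232),(490,197))),("dist",S((365,182),(470,320)),T((540,325),(308,305)))):
    for c,p in((s,a),(t,b)):
        g=gnd(c,p,30);d=g[1]-g[0];L=np.hypot(*d[:2]);print(n,g[:,:2].round(1).tolist(),"L",L.round(1),"yaw",np.degrees(np.arctan2(d[1],d[0])).round(1),"origin",(g[0]+d/L*41)[:2].round(1))
print("knob",gnd(s,S((685,345),(200,400)),22).round(0),gnd(t,T((100,385),(460,207)),22).round(0))
def fit(g):
    g=g[:,:2];c=g.mean(0);return c
A=gnd(s,[(447,109),(508,148),(439,214),(375,167)],18);B=gnd(t,[(234,240),(314,243),(291,344),(188,333)],18)
for g in(A,B): print("tray c",fit(g))
o=bot.get_obs();from scipy.spatial.transform import Rotation as R
w,x,y,z=o["tool_rot"];print(R.from_quat([x,y,z,w]).as_matrix().round(3))
E
```

```text
tip side of knob and foot mids, block end mids, z=30
out [[500.9, -93.0], [567.1, -114.8]] L 69.7 yaw -18.3 origin [ 539.8 -105.8]
out [[494.9, -90.9], [563.3, -109.6]] L 70.9 yaw -15.3 origin [ 534.5 -101.7]
in [[438.3, -283.2], [510.3, -291.2]] L 72.5 yaw -6.3 origin [ 479.  -287.7]
in [[434.0, -277.3], [505.7, -287.5]] L 72.5 yaw -8.1 origin [ 474.6 -283.1]
dist [[476.1, -189.6], [553.0, -190.1]] L 76.8 yaw -0.3 origin [ 517.1 -189.9]
dist [[470.3, -194.0], [550.3, -187.4]] L 80.3 yaw 4.7 origin [ 511.2 -190.6]
knob [[ 608. -128.   22.]
 [ 516. -290.   22.]] [[ 608. -128.   22.]
 [ 518. -292.   22.]]
tray c [592.82451288 236.15563044]
tray c [583.16431796 242.61625554]
[[ 0.966  0.26  -0.   ]
 [ 0.26  -0.966  0.   ]
 [-0.    -0.    -1.   ]]
```

Both cameras agree to about 5 mm: gauge_in is near (477,-285) at yaw -7°, and gauge_out near (537,-104) at yaw -17.5°. The tray centre is near (588,239) at yaw 7°. I'll start with gauge_in and recheck it with the wrist camera.

```bash
cat > go.py <<'E'
import sys;from h import *
from scipy.spatial.transform import Rotation as R
o=bot.get_obs();w,x,y,z=o["tool_rot"];M=R.from_quat([x,y,z,w]).as_matrix()
yaw=np.degrees(np.arctan2(M[1,0],M[0,0]))
print("t",round(o["time_s"],2),"tcp",np.round(o["tool_pos"],1),"yaw",yaw.round(1),"gap",round(o["finger_gap"],1),"F",np.round(o["contact_force"],1),"tilt",M[:,2].round(3),"q",np.round(o["q"],2))
if len(sys.argv)>1:
    g=np.array(sys.argv[1:5],float);r=yaw-g[3];a=np.radians(g[3])
    X=np.array([np.cos(a),np.sin(a),0]);Mt=np.c_[X,[np.sin(a),-np.cos(a),0],[0,0,-1]]
    d=g[:3]-o["tool_pos"];print("roll",r.round(1),"dp now cm",(M.T@d/10).round(2),"dp in target yaw",(Mt.T@d/10).round(2))
E
python3 -m pendant '[{"hand":9.1,"dp":[4,0,0],"roll":5.5},{"hand":9.1,"dp":[4,0,0],"roll":5.5},{"hand":9.1,"dp":[4,0,0],"roll":5.5},{"hand":9.1,"dp":[4,0,0],"roll":5.5},{"hand":9.1,"dp":[3,-2.5,0],"roll":0},{"hand":9.1,"dp":[0,-3.5,0],"roll":0},{"hand":9.1,"dp":[0,-3.5,0],"roll":0},{"hand":9.1,"dp":[0,-3.5,0],"roll":0}]'
python3 go.py 440 -285 200 -7
```

```text
time_s: 1.02
tool_pos: [366.5, -457.5, 237.2]
tool_rot: [-0.0, 0.998, -0.06, -0.0]
contact_force: [1.1, 0.5, 0.5]
finger_gap: 91.1
t 1.02 tcp [ 366.5 -457.5  237.2] yaw -6.9 gap 91.1 F [1.1 0.5 0.5] tilt [-0.  0. -1.] q [ 0.77  0.37  0.05  1.67 -0.02  1.1  -0.87]
roll 0.1 dp now cm [  5.23 -18.01   3.72] dp in target yaw [  5.2  -18.02   3.72]
```

```bash
python3 -m pendant '[{"hand":5,"dp":[1,-3.5,0.7],"roll":0},{"hand":5,"dp":[1,-3.5,0.7],"roll":0},{"hand":5,"dp":[1,-3.5,0.7],"roll":0},{"hand":5,"dp":[1,-3.5,0.7],"roll":0},{"hand":5,"dp":[1.2,-3.5,0.7],"roll":0},{"hand":5,"dp":[0,-0.5,0],"roll":0},{"hand":5,"dp":[0,0,0],"roll":0}]'
python3 go.py 477 -285 200 -7
python3 - <<'E'
from h import *
s=cam("wrist");im=np.ascontiguousarray(crop(s,0,0,640,400,1))
def model(x,y,yaw):
    a=np.radians(yaw);c=np.array([[np.cos(a),-np.sin(a)],[np.sin(a),np.cos(a)]])
    P=np.array([[-35,12],[35,12],[35,-12],[-35,-12],[-35,-20],[-41,-20],[-41,20],[-35,20]],float)
    return np.c_[P@c.T+[x,y],np.full(8,30.)]
for m in((477,-285,-7),(537,-104,-17.5)):
    cv2.polylines(im,[px(s,model(*m)).round().astype(int)],True,(0,255,0),1)
cv2.imwrite("pics/w1.png",im)
E
```

```text
time_s: 1.6
tool_pos: [440.4, -283.7, 202.5]
tool_rot: [-0.001, 0.998, -0.058, -0.0]
contact_force: [-0.4, -0.6, -0.7]
finger_gap: 51.7
t 1.6 tcp [ 440.4 -283.7  202.5] yaw -6.6 gap 51.7 F [-0.4 -0.6 -0.7] tilt [-0.     0.001 -1.   ] q [ 0.49  0.31 -0.03  1.86  0.01  0.97 -1.22]
roll 0.4 dp now cm [ 3.66 -0.3   0.25] dp in target yaw [ 3.65 -0.32  0.25]
```

View pics/w1.png

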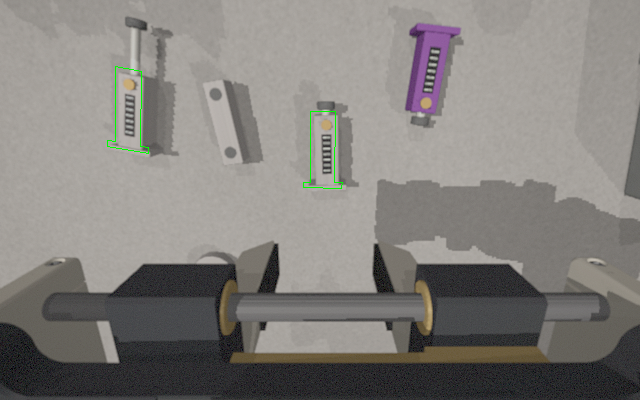

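The wrist view confirms it: the outlines lie on both gauges within about 2 mm (gauge_in at (325,150), gauge_out at (128,110)). I'll descend on gauge_in.

```bash
python3 -m pendant '[{"hand":5,"dp":[1.8,-0.1,2.5],"roll":0.4},{"hand":5,"dp":[1.8,-0.1,3],"roll":0},{"hand":5,"dp":[0,0,3],"roll":0},{"hand":5,"dp":[0,0,3],"roll":0},{"hand":5,"dp":[0,0,3],"roll":0},{"hand":5,"dp":[0,0,2],"roll":0},{"hand":5,"dp":[0,0,0],"roll":0}]'
python3 go.py 477 -286 15 -7
```

```text
time_s: 2.23
tool_pos: [471.9, -290.4, 34.0]
tool_rot: [-0.001, 0.998, -0.065, -0.003]
contact_force: [-0.8, 0.0, 0.1]
finger_gap: 50.1
t 2.23 tcp [ 471.9 -290.4   34. ] yaw -7.5 gap 50.1 F [-0.8  0.   0.1] tilt [-0.006  0.002 -1.   ] q [ 0.47  0.58 -0.02  1.94  0.02  0.63 -1.27]
roll -0.5 dp now cm [ 0.46 -0.5   1.9 ] dp in target yaw [ 0.45 -0.5   1.9 ]
```

```bash
python3 -m pendant '[{"hand":5,"dp":[0.4,-0.4,0],"roll":-0.5},{"hand":5,"dp":[0,0,0.9],"roll":0},{"hand":5,"dp":[0,0,0.8],"roll":0},{"hand":5,"dp":[0,0,0],"roll":0}]'
python3 go.py 477 -286 15 -7
```

```text
time_s: 2.57
tool_pos: [479.6, -286.1, 20.4]
tool_rot: [0.0, 0.998, -0.06, 0.0]
contact_force: [0.1, -0.1, 0.0]
finger_gap: 50.2
t 2.57 tcp [ 479.6 -286.1   20.4] yaw -6.9 gap 50.2 F [ 0.1 -0.1  0. ] tilt [ 0. -0. -1.] q [ 0.46  0.6  -0.03  1.94  0.03  0.6  -1.27]
roll 0.1 dp now cm [-0.26  0.02  0.54] dp in target yaw [-0.26  0.02  0.54]
```

```bash
python3 -m pendant '[{"hand":5,"dp":[-0.2,0,0.3],"roll":0},{"hand":5,"dp":[0,0,0],"roll":0},{"hand":3,"dp":[0,0,0],"roll":0},{"hand":2,"dp":[0,0,0],"roll":0},{"hand":2,"dp":[0,0,0],"roll":0},{"hand":2,"dp":[0,0,0],"roll":0},{"hand":2,"dp":[0,0,0],"roll":0},{"hand":2,"dp":[0,0,0],"roll":0}]'
python3 go.py 477 -286 15 -7
```

```text
time_s: 3.23
tool_pos: [477.8, -286.1, 18.0]
tool_rot: [0.0, 0.998, -0.06, 0.0]
contact_force: [-0.5, -2.0, 2.5]
finger_gap: 23.8
t 3.23 tcp [ 477.8 -286.1   18. ] yaw -6.9 gap 23.8 F [-0.5 -2.   2.5] tilt [ 0.    -0.001 -1.   ] q [ 0.46  0.6  -0.03  1.95  0.03  0.59 -1.27]
roll 0.1 dp now cm [-0.08 -0.    0.3 ] dp in target yaw [-0.08 -0.    0.3 ]
```

Gripped, with the gap at 23.8 mm, the block's width. I'll lift it and check that it comes up.

```bash
python3 -m pendant '[{"hand":2,"dp":[0,0,-1],"roll":0},{"hand":2,"dp":[0,0,-2],"roll":0},{"hand":2,"dp":[0,0,-2],"roll":0},{"hand":2,"dp":[0,0,-2],"roll":0},{"hand":2,"dp":[0,0,-1],"roll":-5},{"hand":2,"dp":[0,0,0],"roll":-5},{"hand":2,"dp":[0,0,0],"roll":-4},{"hand":2,"dp":[0,0,0],"roll":0}]'
python3 go.py 597 162 100 7
```

```text
time_s: 3.9
tool_pos: [477.5, -285.5, 98.4]
tool_rot: [-0.0, 0.998, 0.064, 0.0]
contact_force: [-0.6, 0.5, -1.8]
finger_gap: 23.8
t 3.9 tcp [ 477.5 -285.5   98.4] yaw 7.3 gap 23.8 F [-0.6  0.5 -1.8] tilt [ 0.  0. -1.] q [ 0.51  0.48 -0.1   1.89  0.06  0.77 -1.06]
roll 0.3 dp now cm [ 17.58 -42.86  -0.15] dp in target yaw [ 17.32 -42.96  -0.16]
```

```bash
python3 -m pendant '[{"hand":2,"dp":[0.6,-1.5,0],"roll":0},{"hand":2,"dp":[1.2,-3,0],"roll":0},{"hand":2,"dp":[1.2,-3,0],"roll":0},{"hand":2,"dp":[1.2,-3,0],"roll":0},{"hand":2,"dp":[1.2,-3,0],"roll":0},{"hand":2,"dp":[1.2,-3,0],"roll":0},{"hand":2,"dp":[1.2,-3,0],"roll":0},{"hand":2,"dp":[1.2,-3,0],"roll":0}]'
python3 -m pendant '[{"hand":2,"dp":[1.2,-3,0],"roll":0},{"hand":2,"dp":[1.2,-3,0],"roll":0},{"hand":2,"dp":[1.2,-3,0],"roll":0},{"hand":2,"dp":[1.2,-3,0],"roll":0},{"hand":2,"dp":[1.2,-3,0],"roll":0},{"hand":2,"dp":[1.2,-3,0],"roll":0},{"hand":2,"dp":[0.6,-1.5,0],"roll":0},{"hand":2,"dp":[0,0,0],"roll":0}]'
python3 go.py 597 162 100 7
```

```text
time_s: 4.57
tool_pos: [538.7, -49.6, 97.8]
tool_rot: [-0.0, 0.998, 0.061, -0.0]
contact_force: [0.6, -0.6, -2.0]
finger_gap: 23.7
time_s: 5.23
tool_pos: [591.9, 158.0, 97.7]
tool_rot: [-0.002, 0.998, 0.064, 0.0]
contact_force: [0.4, 0.5, -2.9]
finger_gap: 24.1
t 5.23 tcp [591.9 158.   97.7] yaw 7.4 gap 24.1 F [ 0.4  0.5 -2.9] tilt [ 0.     0.003 -1.   ] q [-0.26  0.56 -0.12  1.75  0.08  0.84 -1.86]
roll 0.4 dp now cm [ 0.55 -0.33 -0.22] dp in target yaw [ 0.55 -0.33 -0.23]
```

```bash
python3 -m pendant '[{"hand":2,"dp":[0.5,-0.3,0],"roll":0},{"hand":2,"dp":[0,0,0],"roll":0}]'
python3 - <<'E'
from h import *
def tr(P,x=588,y=239,yaw=7.):
    a=np.radians(yaw);c=np.array([[np.cos(a),-np.sin(a)],[np.sin(a),np.cos(a)]])
    P=np.array(P,float);return np.c_[P@c.T+[x,y],np.full(len(P),18.)]
O=[];
for n,b in(("scene",(360,95,520,225)),("side",(180,225,330,350))):
    s=cam(n);k=4
    im=np.ascontiguousarray(crop(s,*b,k))
    for r in([[-91,-134],[91,-134],[91,134],[-91,134]],[[-85,-22],[85,-22],[85,128],[-85,128]],[[-85,-128],[85,-128],[85,-28],[-85,-28]]):
        cv2.polylines(im,[((px(s,tr(r))-[b[0],b[1]])*k).round().astype(int)],True,(0,255,0),1)
    O.append(cv2.resize(im,(390,340)))
cv2.imwrite("pics/t1.png",np.hstack(O))
E
python3 go.py 597 162 24 7
```

```text
time_s: 5.4
tool_pos: [597.1, 155.0, 97.6]
tool_rot: [0.0, 0.998, 0.062, -0.0]
contact_force: [0.2, -0.2, -3.0]
finger_gap: 23.8
t 5.5 tcp [596.7 153.9  97.6] yaw 7.0 gap 23.7 F [-0.5 -0.3 -3.7] tilt [-0.    -0.001 -1.   ] q [-0.26  0.57 -0.12  1.74  0.09  0.84 -1.86]
roll 0.0 dp now cm [ 0.13 -0.8   7.35] dp in target yaw [ 0.13 -0.8   7.36]
```

View pics/t1.png

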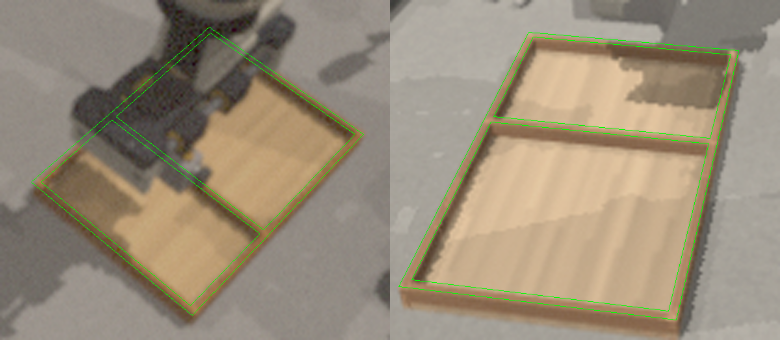

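The tray model fits both views to about 3 mm. I'll lower gauge_in.

```bash
python3 -m pendant '[{"hand":2,"dp":[0.1,-0.8,1],"roll":0},{"hand":2,"dp":[0,0,1.5],"roll":0},{"hand":2,"dp":[0,0,1.5],"roll":0},{"hand":2,"dp":[0,0,1.2],"roll":0},{"hand":2,"dp":[0,0,0.8],"roll":0},{"hand":2,"dp":[0,0,0.4],"roll":0},{"hand":2,"dp":[0,0,0],"roll":0},{"hand":2,"dp":[0,0,0],"roll":0}]'
python3 go.py 597 162 24 7
```

```text
time_s: 6.17
tool_pos: [596.9, 163.6, 33.9]
tool_rot: [-0.0, 0.998, 0.062, 0.0]
contact_force: [0.2, 0.3, -2.2]
finger_gap: 23.7
t 6.17 tcp [596.9 163.6  33.9] yaw 7.1 gap 23.7 F [ 0.2  0.3 -2.2] tilt [ 0.  0. -1.] q [-0.28  0.65 -0.11  1.77  0.1   0.72 -1.89]
roll 0.1 dp now cm [-0.01  0.16  0.99] dp in target yaw [-0.    0.16  0.99]
```

```bash
python3 -m pendant '[{"hand":2,"dp":[0,0.1,0.4],"roll":0},{"hand":2,"dp":[0,0,0.3],"roll":0},{"hand":2,"dp":[0,0,0.2],"roll":0},{"hand":2,"dp":[0,0,0],"roll":0},{"hand":2,"dp":[0,0,0.1],"roll":0},{"hand":2,"dp":[0,0,0],"roll":0}]'
python3 go.py 597 162 24 7
```

```text
time_s: 6.67
tool_pos: [596.9, 162.6, 24.0]
tool_rot: [0.0, 0.998, 0.062, 0.0]
contact_force: [-1.1, -0.6, 0.2]
finger_gap: 23.7
t 6.67 tcp [596.9 162.6  24. ] yaw 7.2 gap 23.7 F [-1.1 -0.6  0.2] tilt [ 0.  0. -1.] q [-0.28  0.67 -0.11  1.78  0.1   0.7  -1.89]
roll 0.2 dp now cm [0.01 0.06 0.  ] dp in target yaw [0.01 0.06 0.  ]
```

The weight has gone off the wrist and z is 24 as planned, so it's on the floor. I'll release, rise and go to gauge_out.

```bash
python3 -m pendant '[{"hand":3.5,"dp":[0,0,0],"roll":0},{"hand":3.5,"dp":[0,0,0],"roll":0},{"hand":3.5,"dp":[0,0,0],"roll":0},{"hand":3.6,"dp":[0,0,-1],"roll":0},{"hand":3.6,"dp":[0,0,-3],"roll":0},{"hand":4,"dp":[0,0,-4],"roll":0},{"hand":5,"dp":[0,0,-4],"roll":0},{"hand":5,"dp":[-1,3,-4],"roll":0}]'
python3 -m pendant '[{"hand":5,"dp":[-1,4,-2],"roll":6},{"hand":5,"dp":[-1,4,0],"roll":6},{"hand":5,"dp":[-1,4,0],"roll":6},{"hand":5,"dp":[-2,3,0],"roll":6.5},{"hand":5,"dp":[-2,3,0],"roll":0},{"hand":5,"dp":[-2,2,0],"roll":0},{"hand":5,"dp":[0,0,0],"roll":0},{"hand":5,"dp":[0,0,0],"roll":0}]'
python3 go.py 500 -90 180 -17.5
```

```text
time_s: 7.33
tool_pos: [592.3, 143.3, 180.3]
tool_rot: [-0.002, 0.998, 0.066, 0.002]
contact_force: [0.9, 1.3, 0.3]
finger_gap: 47.7
time_s: 8.0
tool_pos: [485.5, -41.5, 195.7]
tool_rot: [-0.0, 0.988, -0.152, 0.001]
contact_force: [0.2, 0.4, 0.3]
finger_gap: 50.0
t 8.0 tcp [485.5 -41.5 195.7] yaw -17.5 gap 50.0 F [0.2 0.4 0.3] tilt [ 0.001 -0.    -1.   ] q [-0.03  0.26  0.    1.96 -0.    0.93 -1.9 ]
roll 0.0 dp now cm [2.83 4.19 1.57] dp in target yaw [2.84 4.19 1.57]
```

```bash
python3 -m pendant '[{"hand":5,"dp":[1.4,2.1,0.7],"roll":0},{"hand":5,"dp":[1.4,2.1,0.7],"roll":0},{"hand":5,"dp":[0,0,0],"roll":0},{"hand":5,"dp":[0,0,0],"roll":0}]'
python3 go.py 537 -104 18 -17.5
python3 - <<'E'
from h import *
s=cam("wrist");b=(200,0,440,280);k=2;im=np.ascontiguousarray(crop(s,*b,k))
def model(x,y,yaw):
    a=np.radians(yaw);c=np.array([[np.cos(a),-np.sin(a)],[np.sin(a),np.cos(a)]])
    P=np.array([[-35,12],[35,12],[35,-12],[-35,-12],[-35,-20],[-41,-20],[-41,20],[-35,20]],float)
    return np.c_[P@c.T+[x,y],np.full(8,30.)]
cv2.polylines(im,[((px(s,model(537,-104,-17.5))-[b[0],b[1]])*k).round().astype(int)],True,(0,255,0),1)
t=cam("side");c=crop(t,180,220,330,280,3);c=cv2.resize(c,(300,120));
cv2.imwrite("pics/w2.png",np.hstack([im,np.vstack([c,np.zeros((440,300,3),np.uint8)])]))
E
```

```text
time_s: 8.33
tool_pos: [501.6, -89.5, 180.6]
tool_rot: [0.0, 0.988, -0.151, 0.0]
contact_force: [-1.1, 0.9, 0.2]
finger_gap: 49.8
t 8.33 tcp [501.6 -89.5 180.6] yaw -17.4 gap 49.8 F [-1.1  0.9  0.2] tilt [ 0. -0. -1.] q [ 0.05  0.31  0.03  1.93 -0.01  0.91 -1.79]
roll 0.1 dp now cm [ 3.81  0.33 16.26] dp in target yaw [ 3.81  0.32 16.26]
```

View pics/w2.png

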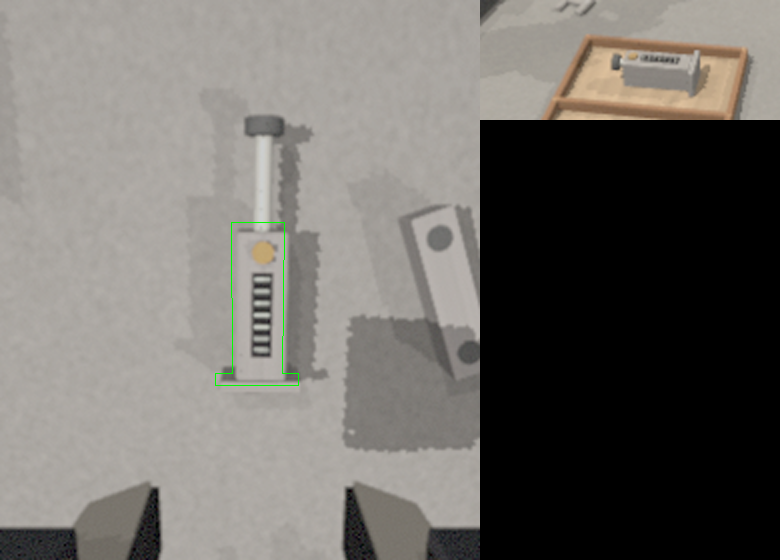

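gauge_in lies flat in the narrow compartment (side inset). gauge_out is centred between the jaws and about 3 mm nearer the foot end than modelled. I'll go down.

```bash
python3 -m pendant '[{"hand":5,"dp":[1.8,0.1,2],"roll":0},{"hand":5,"dp":[1.7,0.1,2.5],"roll":0},{"hand":5,"dp":[0,0,2.5],"roll":0},{"hand":5,"dp":[0,0,2.5],"roll":0},{"hand":5,"dp":[0,0,2.5],"roll":0},{"hand":5,"dp":[0,0,1],"roll":0},{"hand":5,"dp":[0,0,0],"roll":0},{"hand":5,"dp":[0,0,0],"roll":0}]'
python3 go.py 534.5 -103.2 18 -17.5
```

```text
time_s: 9.1
tool_pos: [533.7, -100.6, 51.1]
tool_rot: [-0.0, 0.989, -0.15, -0.0]
contact_force: [0.0, -0.3, -0.9]
finger_gap: 50.1
t 9.1 tcp [ 533.7 -100.6   51.1] yaw -17.3 gap 50.1 F [ 0.  -0.3 -0.9] tilt [-0.  0. -1.] q [ 0.07  0.53  0.02  1.96 -0.02  0.64 -1.77]
roll 0.2 dp now cm [0.16 0.22 3.31] dp in target yaw [0.16 0.22 3.31]
```

```bash
python3 -m pendant '[{"hand":5,"dp":[0.1,0.2,0.5],"roll":0.2},{"hand":5,"dp":[0,0,1],"roll":0},{"hand":5,"dp":[0,0,1],"roll":0},{"hand":5,"dp":[0,0,0.8],"roll":0},{"hand":5,"dp":[0,0,0],"roll":0},{"hand":5,"dp":[0,0,0],"roll":0}]'
python3 go.py 534.5 -103.2 18 -17.5
```

```text
time_s: 9.6
tool_pos: [533.1, -103.6, 16.9]
tool_rot: [0.0, 0.988, -0.153, -0.001]
contact_force: [-0.0, -0.8, 0.7]
finger_gap: 49.9
t 9.6 tcp [ 533.1 -103.6   16.9] yaw -17.6 gap 49.9 F [-0.  -0.8  0.7] tilt [-0.001  0.    -1.   ] q [ 0.08  0.59  0.02  1.98 -0.02  0.57 -1.77]
roll -0.1 dp now cm [ 0.12 -0.08 -0.11] dp in target yaw [ 0.12 -0.08 -0.11]
```

```bash
python3 -m pendant '[{"hand":3,"dp":[0,0,0],"roll":0},{"hand":2,"dp":[0,0,0],"roll":0},{"hand":2,"dp":[0,0,0],"roll":0},{"hand":2,"dp":[0,0,0],"roll":0},{"hand":2,"dp":[0,0,0],"roll":0},{"hand":2,"dp":[0,0,0],"roll":0}]'
python3 go.py
python3 -m pendant '[{"hand":2,"dp":[0,0,-1],"roll":0},{"hand":2,"dp":[0,0,-2],"roll":0},{"hand":2,"dp":[0,0,-2],"roll":0},{"hand":2,"dp":[0,0,-2],"roll":0},{"hand":2,"dp":[0,0,-1],"roll":-6},{"hand":2,"dp":[0,0,0],"roll":-6},{"hand":2,"dp":[0,0,0],"roll":-6},{"hand":2,"dp":[0,0,0],"roll":-6}]'
python3 go.py 570 290 100 7
```

```text
time_s: 10.1
tool_pos: [533.8, -103.7, 17.9]
tool_rot: [0.0, 0.988, -0.153, 0.0]
contact_force: [0.0, 0.1, 2.3]
finger_gap: 24.0
t 10.1 tcp [ 533.8 -103.7   17.9] yaw -17.5 gap 24.0 F [0.  0.1 2.3] tilt [ 0. -0. -1.] q [ 0.08  0.59  0.02  1.98 -0.02  0.57 -1.77]
time_s: 10.77
tool_pos: [533.6, -103.7, 98.5]
tool_rot: [0.0, 0.998, 0.059, 0.0]
contact_force: [-0.7, -0.8, -2.6]
finger_gap: 23.6
t 10.77 tcp [ 533.6 -103.7   98.5] yaw 6.7 gap 23.6 F [-0.7 -0.8 -2.6] tilt [ 0. -0. -1.] q [ 0.16  0.47 -0.09  1.92  0.06  0.75 -1.41]
roll -0.3 dp now cm [  8.24 -38.66  -0.16] dp in target yaw [  8.41 -38.63  -0.15]
```

```bash
python3 -m pendant '[{"hand":2,"dp":[0.3,-1.5,0],"roll":0},{"hand":2,"dp":[0.6,-3,0],"roll":0},{"hand":2,"dp":[0.6,-3,0],"roll":0},{"hand":2,"dp":[0.6,-3,0],"roll":0},{"hand":2,"dp":[0.6,-3,0],"roll":0},{"hand":2,"dp":[0.6,-3,0],"roll":0},{"hand":2,"dp":[0.6,-3,0],"roll":0},{"hand":2,"dp":[0.6,-3,0],"roll":0}]'
python3 -m pendant '[{"hand":2,"dp":[0.6,-3,0],"roll":0},{"hand":2,"dp":[0.6,-3,0],"roll":0},{"hand":2,"dp":[0.6,-3,0],"roll":0},{"hand":2,"dp":[0.6,-3,0],"roll":0},{"hand":2,"dp":[0.4,-2.5,0],"roll":0},{"hand":2,"dp":[0.3,-1.5,0],"roll":0},{"hand":2,"dp":[0,0,0],"roll":0},{"hand":2,"dp":[0,0,0],"roll":0}]'
python3 go.py 562 289 24 7
```

```text
time_s: 11.43
tool_pos: [552.8, 126.3, 98.1]
tool_rot: [0.0, 0.998, 0.056, -0.0]
contact_force: [1.1, -1.2, -1.5]
finger_gap: 23.8
time_s: 12.1
tool_pos: [565.6, 287.5, 97.6]
tool_rot: [0.0, 0.998, 0.057, -0.0]
contact_force: [0.6, -1.4, -1.9]
finger_gap: 23.9
t 12.1 tcp [565.6 287.5  97.6] yaw 6.5 gap 23.9 F [ 0.6 -1.4 -1.9] tilt [-0.    -0.001 -1.   ] q [-0.49  0.59 -0.1   1.69  0.07  0.87 -2.07]
roll -0.5 dp now cm [-0.34 -0.19  7.36] dp in target yaw [-0.34 -0.19  7.36]
```

```bash
python3 -m pendant '[{"hand":2,"dp":[-0.3,-0.2,1],"roll":-0.5},{"hand":2,"dp":[0,0,1.5],"roll":0},{"hand":2,"dp":[0,0,1.5],"roll":0},{"hand":2,"dp":[0,0,1.2],"roll":0},{"hand":2,"dp":[0,0,0.8],"roll":0},{"hand":2,"dp":[0,0,0.4],"roll":0},{"hand":2,"dp":[0,0,0],"roll":0},{"hand":2,"dp":[0,0,0],"roll":0}]'
python3 go.py 562 289 24 7
```

```text
time_s: 12.77
tool_pos: [563.0, 288.9, 33.7]
tool_rot: [0.0, 0.998, 0.06, 0.0]
contact_force: [-0.1, -0.3, -2.9]
finger_gap: 23.9
t 12.77 tcp [563.  288.9  33.7] yaw 6.9 gap 23.9 F [-0.1 -0.3 -2.9] tilt [ 0. -0. -1.] q [-0.5   0.67 -0.09  1.74  0.09  0.74 -2.08]
roll -0.1 dp now cm [-0.09 -0.02  0.97] dp in target yaw [-0.09 -0.02  0.97]
```

```bash
python3 -m pendant '[{"hand":2,"dp":[0,0,0.4],"roll":0},{"hand":2,"dp":[0,0,0.3],"roll":0},{"hand":2,"dp":[0,0,0.2],"roll":0},{"hand":2,"dp":[0,0,0],"roll":0},{"hand":2,"dp":[0,0,0.1],"roll":0},{"hand":2,"dp":[0,0,0],"roll":0}]'
python3 go.py 562 289 24 7
```

```text
time_s: 13.27
tool_pos: [562.8, 289.1, 23.9]
tool_rot: [0.0, 0.998, 0.061, 0.0]
contact_force: [-1.7, -1.2, 2.4]
finger_gap: 23.9
t 13.27 tcp [562.8 289.1  23.9] yaw 7.0 gap 23.9 F [-1.7 -1.2  2.4] tilt [ 0.  0. -1.] q [-0.5   0.68 -0.09  1.74  0.09  0.72 -2.09]
roll -0.0 dp now cm [-0.08  0.01 -0.01] dp in target yaw [-0.08  0.01 -0.01]
```

The wrist now reads a +2.4 N push, so gauge_out is on the floor. I'll release, rise, back off towards the robot and look.

```bash
python3 -m pendant '[{"hand":4,"dp":[0,0,0],"roll":0},{"hand":4,"dp":[0,0,0],"roll":0},{"hand":4,"dp":[0,0,0],"roll":0},{"hand":4,"dp":[0,0,-1],"roll":0},{"hand":4,"dp":[0,0,-3],"roll":0},{"hand":4,"dp":[0,0,-4],"roll":0},{"hand":4,"dp":[0,0,-4],"roll":0},{"hand":4,"dp":[0,0,-4],"roll":0}]'
python3 -m pendant '[{"hand":4,"dp":[-2,0,-3],"roll":0},{"hand":4,"dp":[-3,2,-3],"roll":0},{"hand":4,"dp":[-3,2,0],"roll":0},{"hand":4,"dp":[-3,2,0],"roll":0},{"hand":4,"dp":[-2,1,0],"roll":0},{"hand":4,"dp":[0,0,0],"roll":0},{"hand":4,"dp":[0,0,0],"roll":0}]'
python3 - <<'E'
from h import *
t=cam("side");w=cam("wrist")
b=cv2.resize(crop(t,180,225,330,350,4),(400,333));a=cv2.resize(crop(w,0,0,640,400,1),(400,250))
cv2.imwrite("pics/f1.png",np.hstack([b,np.vstack([a,np.zeros((83,400,3),np.uint8)])]))
E
python3 go.py
```

```text
time_s: 13.93
tool_pos: [562.4, 289.0, 186.1]
tool_rot: [-0.0, 0.998, 0.061, 0.0]
contact_force: [1.4, 1.1, -0.3]
finger_gap: 39.9
time_s: 14.52
tool_pos: [444.8, 206.1, 241.5]
tool_rot: [-0.0, 0.998, 0.06, 0.001]
contact_force: [0.5, 0.8, 0.0]
finger_gap: 39.7
t 14.62 tcp [446.  207.2 241. ] yaw 7.0 gap 39.8 F [0.6 0.4 0.4] tilt [ 0.001  0.001 -1.   ] q [-0.44  0.22 -0.12  1.88  0.03  1.04 -2.03]
```

View pics/f1.png

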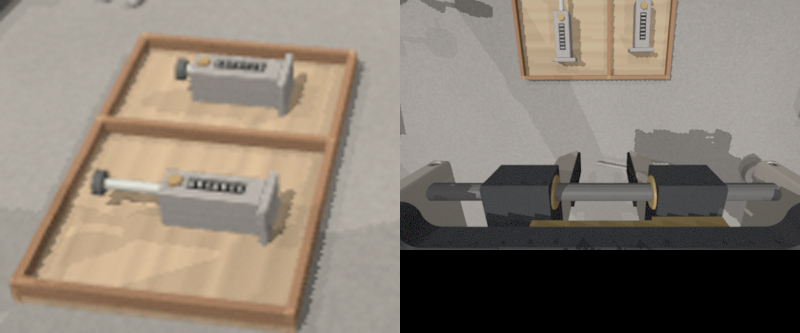

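Both gauges lie flat and upright in the right compartments. gauge_out is at about (200,205) in the left half with its bare rod still showing, gauge_in is at (240,80), and the arm is clear. I'll hand the job in.

```bash
python3 -c "
from bench import bot
print(bot.hand_in())"
```

```text
the job is handed in; nothing more can be done
None
```

Both gauges are in the tray and the job is handed in, at about 14.6 s of the 58 s. The pulled-out gauge is in the wide compartment and the pushed-in one in the narrow compartment, each lowered until the wrist force showed the floor before release.

- **Position and attitude:** in the last side and wrist pictures both gauges lie flat, the same way up as before and clear of the walls. At release the tool was within 1 mm of the planned spot and height for each, with each underside at about 6 mm, the tray floor.
- **Plunger:** the bare rod is still clearly showing in the side view, about as long as at the start. I judged this by eye and did not measure the extension.
- **Forces:** the largest wrist force I read was a few newtons, with nothing touching the arm at the end.
- **Disagreements:** the first pose estimates from the two cameras differed by up to about 7 mm. For gauge_out, the close wrist view moved the grasp about 3 mm towards the foot. No check failed.

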